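Stack washed spacer slats crosswise to dry

ROBOT

A 6-joint arm with a two-finger parallel gripper is mounted at the origin on the work surface. World frame = base frame: x ahead of the robot, y to its left, z up, the work surface at z = 0. Lengths are in mm, angles in rad, forces in N, time in s.
With the tool pointing down it reaches from about 350 to 975 mm from the base axis. Payload 7.1 kg.
Tool frame: the origin (TCP) lies on the front face of the gripper's body, between the roots of the fingers; the fingertips stand 80 mm ahead of it and the grasp point (between the pads) lies 61 mm ahead of it (env.tips_ahead is the distance from the TCP to the fingertips, in mm); z points along the fingers, y is the direction in which the jaws open and shut (so a half turn about z gives the same grasp; the last joint's range is limited). The gripper opens to 88 mm and grips with 3 to 60 N. Pads are 20 mm wide; open, the fingers measure 115 mm over their backs; the gripper's body (75 mm by 178 mm) begins 61 mm behind the grasp point.
Start: joints at [1.289, 0.423, 1.63, -0, 1.089, -0.019], TCP at [162.334, 603.534, 302.675] pointing down, gripper open.
Joint ranges: [-3, 3], [-0.9, 2.11], [0.09, 2.58], [-1.31, 4.45], [0.11, 2.69], [-2.54, 2.54]. Speed limits (rad/s): [2.39, 2.39, 3.01, 3.14, 3.14, 3.14].

INTERFACE

Orientations are given as a unit quaternion [x, y, z, w].
In Python, from station import env, set_gripper, viewer, workorder gives the robot as it stands. Calls block until the motion is done:
- env.reach(position, orientation): joint-space move of the TCP to a pose.
- env.move_l(position, rot=None, rate=150, f_stop=None): straight line of the TCP; rot=None keeps the orientation; rate is the mean speed in mm/s. With f_stop (N) it stops when the force on the tool has changed by that much, and returns True; else False.
- env.move_joints(angles): joint-space move.
- set_gripper(opening): finger opening in mm; the grip force is fixed at half the most; returns when the fingers have stopped.
- env.hold(seconds).
- env.ik(position, orientation): joint angles nearest the present ones, or None.
- env.read_state(): the state.
- viewer.camera(name): name is "scene" or "top"; returns the picture (480x640x3 uint8, blue, green, red); there is no depth.
- viewer.camera_params(name): a dict with "fx", "fy", "cx", "cy" (pixels), "dist" ([k1, k2, p1, p2, k3] as OpenCV has them; the pictures are not rectified), "pose" (4x4, takes a point from camera to world coordinates). Camera axes: x right, y up, looking along -z (the intrinsics and any distortion apply to the point x, -y, -z); pixel columns grow to the right and rows downward; lengths in mm; the calibration is good to about 2 mm. A picture is of the moment at which its call begins. camera_params takes no time and is no camera call.
A pose or a line that the arm cannot do raises env.IKError and nothing moves.
- workorder.sign_off(): hands the job in, once; it reports no verdict.
The state is a dict: "time_s": time; "qpos": joint angles; "dq": joint speeds; "tau": joint torques, N m; "tool_pos": TCP position; "orientation": TCP orientation; "force": force on the tool from outside, world axes, zero at the start; "wrist_torque": the same for the moment, N m; "width": finger opening in mm.
Only numpy, scipy, OpenCV 4.12 (cv2) and the standard library are available. Lean on these libraries where they do the work, as an engineer would, in place of code of your own. Each camera call takes 0.05 s, during which the arm holds its last target.

TASK

Finish the drying stack on the perforated plate: lay the two loose slats flat across the bottom pair, spaced and centred as the bottom pair is, then take the full-size slat that stands on edge in the rack and lay it flat across the middle of these two, parallel to the bottom pair. Set the slats down gently and square, keep the bottom pair where it lies, leave the short offcut in the rack, and leave the meter, the spool and the tray alone.

Things in the scene. Friction and masses are not known exactly. Their poses are not given: they have to be found in the camera images.
- plate_top (a point): Fixed aluminium drying plate with small holes, 160 x 160 x 6 mm, lying on the mat; this point is the centre of its top face (6 mm above the mat). Its x and y axes run along its edges; the bottom pair lies along its x axis.
- bottom_1_center (a point): Plain wooden slat 140 x 30 x 15 mm, 30 to 70 g, lying flat on the plate, along the plate's x axis and 45 mm from its centre towards the plate's +y; this point is the slat's centre. Its x axis runs along its 140 mm length, y along its 30 mm width, z along its 15 mm thickness. Loose.
- bottom_2_center (a point): The other slat of the bottom pair, the same size and axes, 45 mm from the plate's centre towards the plate's -y (90 mm centre to centre from the first). Loose.
- loose_1_center (a point): Plain wooden slat 140 x 30 x 15 mm, lying flat on the mat (work surface) between plate and rack, nearer the robot; point and axes as for the bottom slats (centre; x length, y width, z thickness).
- loose_2_center (a point): A second such slat lying flat on the mat, further from the robot; same size, point and axes.
- rack_slat_center (a point): Same plain wooden slat, 140 x 30 x 15 mm, standing on its long narrow edge in a rack slot, free to lift out; this is its centre, 15 mm above the rack's floor. x: 140 mm length, y: 15 mm thickness, z: 30 mm width (up while on edge; y is upright once it lies flat). On edge on the mat it stands by itself; pushed sideways near its top it tips onto its broad face.
- rack: Fixed grey slotted rack, origin at the centre of its underside. Floor plate 160 (x) x 110 (y) x 8 mm; two slots along its x at y = -28 and +28 mm, each formed by four posts 14 x 6 mm at x = -55 and +55 mm, 22 mm high above the floor plate, with a 19 mm gap. The middle of each slot is open on both sides.
- offcut_center (a point): Short, lower wooden offcut, 125 mm long (x), 14 mm thick (y), 18 mm high (z), standing on edge in the other slot; this point is its centre. To be left alone.
- meter: Orange handheld meter 180 x 75 x 35 mm lying on its back; origin under the middle of its case, x along its length. To be left alone.
- spool: Green-flanged spool, 68 mm across and 50 mm high, standing on its flange; origin at its foot. To be left alone.
- tray: Small open black tray, 110 x 75 x 32 mm; origin under its centre. To be left alone.
There are look-alikes about, which are no part of the job. What is shaped like the part that bears bottom_1_center but black or red is not meant.

How it is judged:
By the outcome, as a careful person would: the job done as asked, in the order asked, and still so for the second after the job is handed in, with the robot touching nothing.
It also fails if it takes over 72 s, if anything falls off the work surface, if the arm or the gripper's body presses on something with over 40 N, if the wrist force passes 120 N, or if a joint passes its speed limit or range.

## Working session

There is one attempt and no reset: what is moved stays moved. The work goes in short steps, each a Python script; the robot and the scene stay as the last script left them, time stands still between calls to the robot, and variables do not carry over. Pictures are saved under pics/ and viewed, and the job is handed in when it is done.

```bash
ls; mkdir -p pics
python3 - <<'E'
from station import env, viewer
import cv2
for n in ("scene","top"):
    cv2.imwrite(f"pics/{n}0.png",viewer.camera(n)); p=viewer.camera_params(n); print(n,p)
s=env.read_state(); print(s["time_s"],s["orientation"],s["width"],s["force"])
E
```

```text
pics
scene {'fx': 568.7008362194455, 'fy': 568.7008362194455, 'cx': 318.1342536074833, 'cy': 250.54861720346415, 'dist': array([-0.06774251,  0.        ,  0.        ,  0.        ,  0.        ]), 'pose': array([[-1.17563225e-01, -7.61580434e-01,  6.37317919e-01,
         1.32018145e+03],
       [ 9.93053379e-01, -9.33157027e-02,  7.16740315e-02,
         4.52697642e+01],
       [ 4.88622945e-03,  6.41316943e-01,  7.67260518e-01,
         9.29155046e+02],
       [ 0.00000000e+00,  0.00000000e+00,  0.00000000e+00,
         1.00000000e+00]])}
top {'fx': 510.25957547994693, 'fy': 510.25957547994693, 'cx': 314.87794775151485, 'cy': 245.286459575971, 'dist': array([0.01707604, 0.        , 0.        , 0.        , 0.        ]), 'pose': array([[-2.27648553e-02,  9.83180693e-01, -1.81211164e-01,
         3.64195265e+02],
       [-9.99717987e-01, -2.36130073e-02, -2.52422393e-03,
        -7.00361248e+01],
       [-6.76070877e-03,  1.81102597e-01,  9.83440970e-01,
         1.22215746e+03],
       [ 0.00000000e+00,  0.00000000e+00,  0.00000000e+00,
         1.00000000e+00]])}
0.1 [ 1.30991948e-01  9.91383216e-01 -6.47455732e-04 -9.24881263e-05] 87.6242476155146 [0.13476826 0.34527038 0.53797865]
```

View pics/scene0.png

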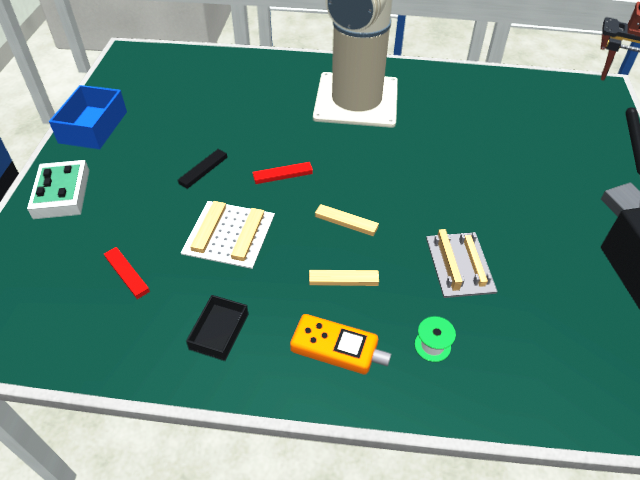

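View pics/top0.png

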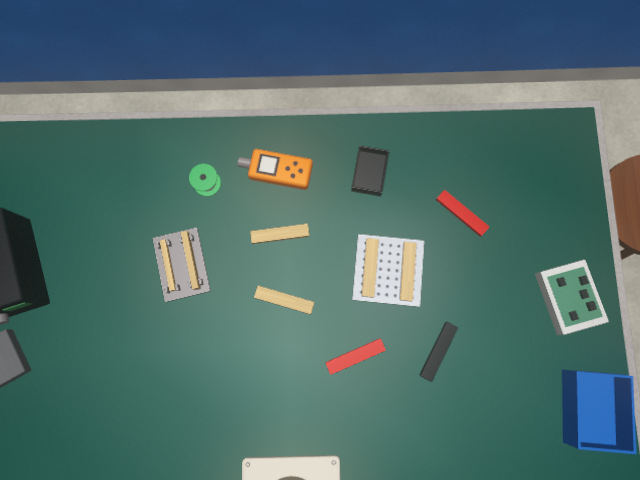

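The scene view shows the plate at (228,233) with the bottom slats at (208,227) and (248,234). The loose slats are at (346,220) (nearer the robot) and (344,278). The rack is at (461,263), with the taller, longer slat at (450,259) and the offcut at (475,259). The top view agrees: plate (389,270), loose (284,300) and (280,233), rack slat (192,260), offcut (168,265).

```bash
cat > h.py <<'E'
import numpy as np, cv2
from station import env, set_gripper, viewer, workorder
def ray(n,uv):
    p=viewer.camera_params(n);K=np.array([[p["fx"],0,p["cx"]],[0,p["fy"],p["cy"]],[0,0,1]])
    q=cv2.undistortPoints(np.float64(uv).reshape(-1,1,2),K,p["dist"]).reshape(-1,2)
    d=np.c_[q[:,0],-q[:,1],-np.ones(len(q))]@p["pose"][:3,:3].T
    return p["pose"][:3,3],d
def onplane(n,uv,z):
    o,d=ray(n,uv); return o+d*((z-o[2])/d[:,2])[:,None]
def tri(uva,uvb,a="top",b="scene"):
    (o1,d1),(o2,d2)=ray(a,uva),ray(b,uvb); out=[]
    for x,y in zip(d1,d2):
        A=np.c_[x,-y]; t=np.linalg.lstsq(A,o2-o1,rcond=None)[0]
        P,Q=o1+t[0]*x,o2+t[1]*y; out.append(np.r_[(P+Q)/2,np.linalg.norm(P-Q)])
    return np.array(out)
def proj(n,X):
    p=viewer.camera_params(n);K=np.array([[p["fx"],0,p["cx"]],[0,p["fy"],p["cy"]],[0,0,1]])
    c=(np.atleast_2d(X)-p["pose"][:3,3])@p["pose"][:3,:3]*[1,-1,-1]
    return cv2.projectPoints(c,np.zeros(3),np.zeros(3),K,p["dist"])[0].reshape(-1,2)
E
python3 - <<'E'
import cv2,numpy as np
a=cv2.imread("pics/scene0.png");b=cv2.imread("pics/top0.png")
def c(im,x,y,w,h,s): return cv2.resize(im[y:y+h,x:x+w],None,fx=s,fy=s,interpolation=cv2.INTER_CUBIC)
cv2.imwrite("pics/c1.png",np.vstack([c(a,420,220,80,80,5),]))
cv2.imwrite("pics/c2.png",c(a,175,190,110,90,6))
cv2.imwrite("pics/c3.png",c(b,145,220,75,85,6))
for n,im in(("scene",a),("top",b)):
    h=cv2.cvtColor(im,cv2.COLOR_BGR2HSV)
    m=cv2.inRange(h,(10,50,90),(30,200,255))
    cs,_=cv2.findContours(m,cv2.RETR_EXTERNAL,cv2.CHAIN_APPROX_NONE)
    for k in cs:
        if cv2.contourArea(k)>150: 
            r=cv2.minAreaRect(k);print(n,np.round(r[0],1),np.round(r[1],1),round(r[2],1),cv2.contourArea(k))
for x in((346,218),(346,230),(344,273),(344,284)):print(cv2.cvtColor(a,cv2.COLOR_BGR2HSV)[x[1],x[0]])
E
```

```text
scene [343.5 277.5] [15. 69.] 90.0 1000.0
scene [475.3 260.4] [52.9  9.9] 70.6 406.5
scene [449.  259.3] [62.6 12. ] 72.8 604.0
scene [247.4 234. ] [14.6 56.5] 23.2 711.5
scene [346.2 219.4] [63.9 13.9] 18.4 821.0
scene [208.2 226.6] [14.3 57.2] 26.6 723.0
top [283.7 299.4] [59.5 13.1] 16.5 709.0
top [407.8 271. ] [12.8 58.1] 3.9 669.0
top [167.4 264.6] [52.4  7.4] 79.0 313.0
top [369.7 267.1] [12.6 58.1] 4.6 645.5
top [190.  259.8] [59.2  8.5] 78.4 420.5
top [279.3 233.2] [13.1 58.5] 82.5 694.5
top [624.5 202.5] [95. 29.] 90.0 2126.0
top [279.9 168.7] [62.2 32.3] 10.6 1893.5
[ 29  55 255]
[ 83 186 103]
[ 28  59 255]
[ 19 127 168]
```

View pics/c1.png

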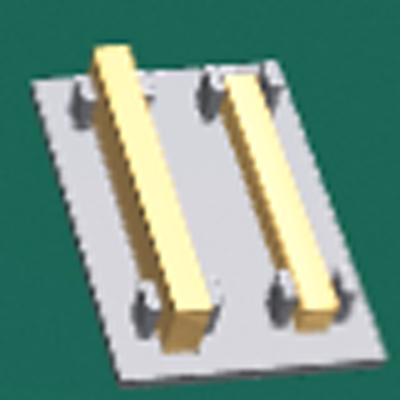

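View pics/c2.png

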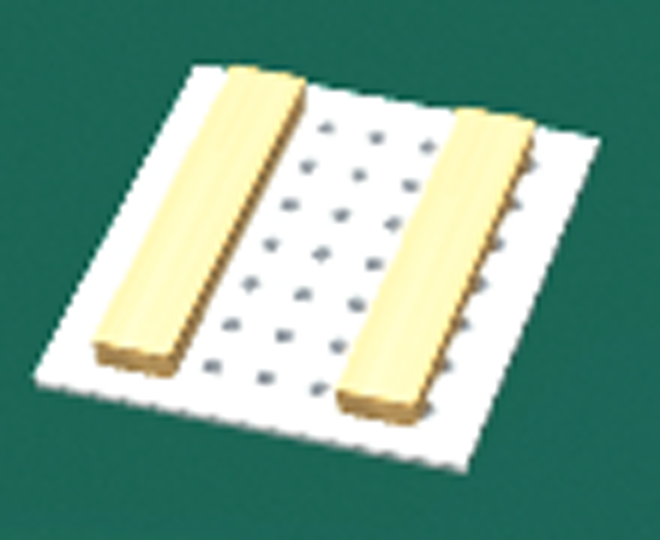

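View pics/c3.png

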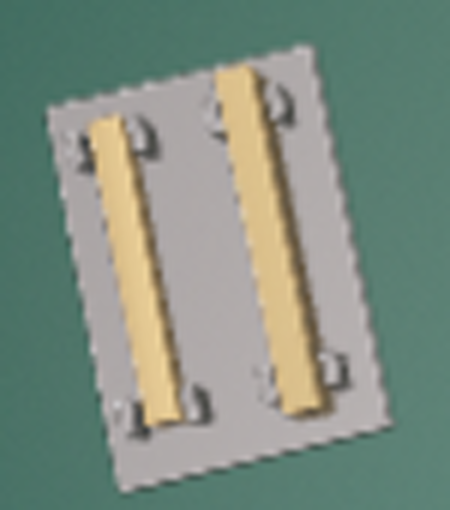

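```bash
cat >> h.py <<'E'
S=4
def faces(n,im=None,vmin=None):
    """top faces of wood: list of (pixel centroid, full-res contour points)"""
    im=viewer.camera(n) if im is None else im
    big=cv2.resize(im,None,fx=S,fy=S,interpolation=cv2.INTER_CUBIC)
    h=cv2.cvtColor(big,cv2.COLOR_BGR2HSV)
    vmin=vmin or (212 if n=="scene" else 140)
    m=cv2.inRange(h,(10,42,vmin),(34,190,255))
    m=cv2.morphologyEx(m,cv2.MORPH_OPEN,np.ones((5,5)))
    out=[]
    for k in cv2.findContours(m,cv2.RETR_EXTERNAL,cv2.CHAIN_APPROX_NONE)[0]:
        if 150*S*S<cv2.contourArea(k)<1500*S*S:
            M=cv2.moments(k);c=np.array([M["m10"],M["m01"]])/M["m00"]
            f=lambda p:(np.float64(p)+.5)/S-.5
            out.append((f(c),f(k.reshape(-1,2))))
    return out
def metric(n,pts,z):
    P=onplane(n,pts,z)[:,:2].astype(np.float32)
    (c,(w,l),a)=cv2.minAreaRect(P)
    M=cv2.moments(P.reshape(-1,1,2)); cen=np.array([M["m10"],M["m01"]])/M["m00"]
    if w>l: w,l=l,w
    else: a+=90
    # yaw from the polygon's second moments (robust)
    th=.5*np.arctan2(2*M["mu11"],M["mu20"]-M["mu02"])
    return cen,np.array(c),l,w,np.degrees(th)
E
python3 - <<'E'
from h import *
np.set_printoptions(precision=1,suppress=True)
F={n:faces(n,cv2.imread(f"pics/{n}0.png")) for n in("top","scene")}
for c,k in F["top"]:
    best=None
    for c2,k2 in F["scene"]:
        t=tri([c],[c2])[0]
        if abs(t[3])<6 and -10<t[2]<60: 
            print("px",c,c2,"tri",t)
            z=t[2]
            for zz in (15,21,38):
                if abs(zz-z)<6:
                    print("   z",zz,"top",*metric("top",k,zz)); print("   z",zz,"scn",*metric("scene",k2,zz))
E
```

```text
px [283.8 299.4] [346.7 217.9] tri [458.6  10.4  13.2   1.7]
   z 15 top [458.7   9.7] [458.6   9.7] 141.42088317871094 31.402286529541016 72.35912890976454
   z 15 scn [459.6  10. ] [459.5  10.3] 140.7527618408203 31.359878540039062 72.43586747823758
px [407.7 271.1] [207.7 224.8] tri [ 518.9 -286.6   16.7    1. ]
   z 15 top [ 519.9 -286.5] [ 519.9 -286.5] 140.5440216064453 31.243684768676758 -7.161684102296186
   z 15 scn [ 514.2 -287.3] [ 514.7 -287.4] 142.46963500976562 29.741613388061523 -7.16587617929307
   z 21 top [ 519.2 -285.4] [ 519.1 -285.5] 139.84544372558594 31.088375091552734 -7.161685343210038
   z 21 scn [ 519.5 -285.2] [ 519.9 -285.2] 141.53456115722656 29.546419143676758 -7.165877328308887
px [166.9 264.6] [476.1 259.1] tri [547.6 287.4  19.    1.7]
   z 15 top [549.  287.8] [548.8 287.4] 128.3437042236328 16.451908111572266 12.567127061814361
   z 15 scn [541.3 288.8] [539.3 287.8] 126.76315307617188 16.097753524780273 12.092213902892773
   z 21 top [548.1 286. ] [547.9 285.7] 127.70581817626953 16.37015724182129 12.56712775487965
   z 21 scn [546.4 287.2] [544.4
[... 331 characters left out ...]
 z 21 top [ 530.4 -196.2] [ 530.3 -195.9] 139.9471435546875 30.866395950317383 -7.078031702708365
   z 21 scn [ 531.2 -195.7] [ 531.4 -195.3] 141.4727783203125 30.857563018798828 -7.075504192366834
px [189.1 259.4] [450.1 255.5] tri [556.6 231.   33.6   1.1]
   z 38 top [556.8 229.5] [556.5 229.4] 141.8936767578125 17.00196075439453 12.451681312517275
   z 38 scn [556.8 229.9] [556.9 230. ] 140.0416259765625 15.890030860900879 12.547774815374249
px [279.3 232.9] [343.5 275.7] tri [619.4  18.5  13.7   0. ]
   z 15 top [619.2  18.3] [619.   18.2] 141.57168579101562 31.866455078125 -83.65788540231391
   z 15 scn [620.2  18.5] [620.4  18.7] 140.5130615234375 29.868236541748047 -83.04132404423389
```

```bash
cat >> h.py <<'E'
from scipy.optimize import minimize_scalar
def slabs(F):
    """height at which both views' rectified face centres agree best, per slat"""
    res=[]
    for c,k in F["top"]:
        for c2,k2 in F["scene"]:
            g=lambda z:np.linalg.norm(metric("top",k,z)[0]-metric("scene",k2,z)[0])
            o=minimize_scalar(g,bounds=(-20,90),method="bounded")
            if o.fun<5: res.append((o.x,o.fun,c,c2,k,k2))
    return res
E
python3 - <<'E'
from h import *
np.set_printoptions(precision=1,suppress=True)
F={n:faces(n,cv2.imread(f"pics/{n}0.png")) for n in("top","scene")}
for z,f,c,c2,*_ in slabs(F): print(c,c2,"height",round(z,1),"resid",round(f,1))
# plate corners from the white mask in both views
for n in("top","scene"):
    im=cv2.imread(f"pics/{n}0.png"); h=cv2.cvtColor(im,cv2.COLOR_BGR2HSV)
    w=cv2.inRange(h,(0,0,150),(180,45,255))|cv2.inRange(h,(10,42,120),(34,190,255))
    x,y=(389,270) if n=="top" else (228,233)
    w=cv2.morphologyEx(w,cv2.MORPH_CLOSE,np.ones((7,7)))
    for k in cv2.findContours(w,cv2.RETR_EXTERNAL,cv2.CHAIN_APPROX_NONE)[0]:
        if cv2.pointPolygonTest(k,(x,y),False)>0: print(n,*metric(n,k.reshape(-1,2),6))
s=env.read_state();print(s["qpos"])
for nm,p in dict(l1=(459,10),l2=(619.6,18.4),r=(557,229.7),c=(525,-240.5)).items():
    print(nm)
E
```

```text
[283.8 299.4] [346.7 217.9] height 14.1 resid 0.3
[407.7 271.1] [207.7 224.8] height 20.6 resid 0.2
[166.9 264.6] [476.1 259.1] height 22.6 resid 1.2
[369.8 267.3] [247.2 232.5] height 20.1 resid 0.4
[189.1 259.4] [450.1 255.5] height 38.0 resid 0.4
[279.3 232.9] [343.5 275.7] height 13.9 resid 0.2
top [ 525.6 -241.6] [ 525.7 -241.6] 161.8580322265625 161.77642822265625 38.113998883781385
scene [ 525.7 -240.7] [ 524.6 -240.5] 166.27297973632812 161.15716552734375 0.01683901628886171
[ 1.3  0.4  1.6 -0.   1.1 -0. ]
l1
l2
r
c
```

Both views agree with the stated heights: loose tops at 14 mm, bottom-pair tops at 20–21 mm, rack slat top at 38 mm. The bottom pair measures 90 mm apart. Next I pick up loose_1.

```bash
cat >> h.py <<'E'
from scipy.spatial.transform import Rotation as Ro
C=np.array([525.1,-240.7]); PY=-7.15   # plate centre, yaw of plate x (deg)
ux=np.array([np.cos(np.radians(PY)),np.sin(np.radians(PY))]); uy=np.array([-ux[1],ux[0]])
def q(psi):
    c,s=np.cos(np.radians(psi)),np.sin(np.radians(psi))
    return Ro.from_matrix(np.array([[c,s,0],[s,-c,0],[0,0,-1.]])).as_quat()
def P(xy,tip): return [float(xy[0]),float(xy[1]),tip+env.tips_ahead]
def st(t=""):
    s=env.read_state(); print(t,"t",round(s["time_s"],2),"tcp",np.round(s["tool_pos"],1),"w",round(s["width"],1),"F",np.round(s["force"],1))
def pick(xy,psi,tip,opening=60,up=110):
    set_gripper(opening); env.reach(P(xy,tip+45),q(psi)); st("above")
    env.move_l(P(xy,tip),rate=80); set_gripper(0); st("gripped")
    env.move_l(P(xy,up),rate=150); st("lifted")
def place(xy,psi,h,tip,opening=55,up=110):
    env.reach(P(xy,up),q(psi)); env.move_l(P(xy,h+tip+6),rate=100); env.hold(.2)
    r=env.move_l(P(xy,h+tip-1.5),rate=12,f_stop=3); st(f"down stop={r}")
    set_gripper(opening); st("open"); env.move_l(P(xy,up),rate=120)
E
python3 - <<'E'
from h import *
for xy,z,ps in(((459,9.9),3,72.4),((619.7,18.4),3,96.6),(C-45*ux,24,82.85),(C+45*ux,24,82.85),((556.8,229.7),16,12.5),((530,20),8,-7),(C,39,PY)):
    for zz in(z,110):
        j=env.ik(P(xy,zz),q(ps)); print(ps,None if j is None else np.round(j,2))
pick((459.0,9.9),72.4,3.5)
cv2.imwrite("pics/t1.png",viewer.camera("top"));cv2.imwrite("pics/s1.png",viewer.camera("scene"))
E
```

```text
72.4 [-0.    0.59  2.09 -0.    0.46  0.3 ]
72.4 [-0.    0.37  2.07 -0.    0.71  0.3 ]
96.6 [ 0.01  0.72  1.73 -0.    0.69 -0.1 ]
96.6 [ 0.01  0.56  1.71 -0.    0.87 -0.1 ]
82.85 [-0.48  0.61  1.93 -0.    0.61 -0.35]
82.85 [-0.48  0.46  1.9  -0.    0.78 -0.35]
82.85 [-0.43  0.69  1.73 -0.    0.73 -0.3 ]
82.85 [-0.43  0.56  1.71 -0.    0.87 -0.3 ]
12.5 [ 0.37  0.68  1.77 -0.    0.69  1.72]
12.5 [ 0.37  0.54  1.75 -0.    0.85  1.72]
-7 [ 0.02  0.63  1.94 -0.    0.57  1.71]
-7 [ 0.02  0.45  1.91 -0.    0.78  1.71]
-7.15 [-0.45  0.62  1.83 -0.    0.69  1.25]
-7.15 [-0.45  0.51  1.81 -0.    0.83  1.25]
above t 3.16 tcp [459.3  10.4 128.7] w 60.1 F [-0.3  0.2 -0.4]
gripped t 4.44 tcp [459.2   9.9  83.7] w 29.7 F [-0.4 -0.3  4.4]
lifted t 5.3 tcp [458.5   9.9 189.5] w 29.8 F [-0.1 -0.9 -1. ]
```

View pics/s1.png

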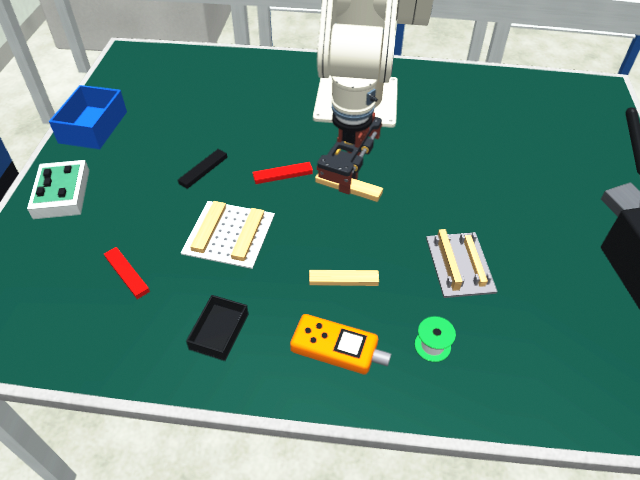

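Run:
```python
from h import *
place(C-45*ux,82.85,21,3.5)
pick((619.7,18.4),96.6,3.5)
cv2.imwrite("pics/t2.png",viewer.camera("top"));cv2.imwrite("pics/s2.png",viewer.camera("scene"))
```

```text
down stop=True t 8.01 tcp [ 480.4 -235.1  104.7] w 29.9 F [0.4 0.1 4.6]
open t 8.6 tcp [ 480.  -234.9  104.4] w 55.2 F [ 0.2  0.3 -0.8]
above t 10.93 tcp [619.5  17.5 128.7] w 59.9 F [-0.   0.1 -0.7]
gripped t 12.21 tcp [619.8  18.4  83.8] w 30.1 F [ 0.1 -0.2  2.5]
lifted t 13.07 tcp [619.1  18.4 189.3] w 29.9 F [ 0.2 -0.6 -1.4]
```

View pics/s2.png

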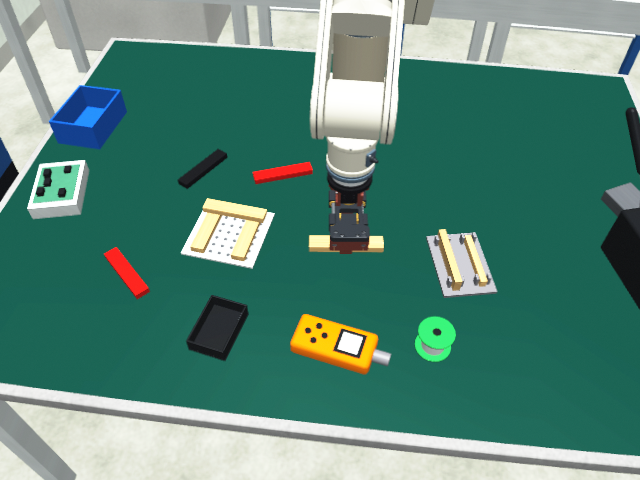

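View pics/t2.png

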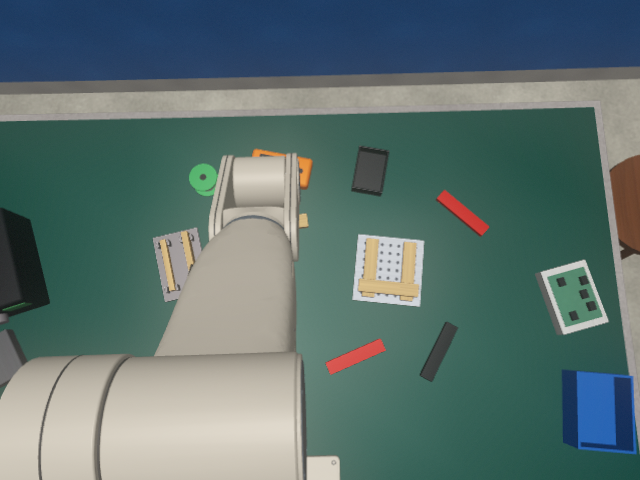

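Loose_1 lies across the near ends of the bottom pair, at scene (235,211) and top (389,288), and loose_2 is in the gripper at scene (346,243). I'll check where loose_1 sits before placing the second.

Run:
```python
from h import *
np.set_printoptions(precision=1,suppress=True)
print(C-45*ux)
for n in("scene","top"):
    for c,k in faces(n,cv2.imread(f"pics/{n[0]}2.png")):
        if abs(c[0]-(235 if n=="scene" else 389))<35: print(n,c,*metric(n,k,36),*metric(n,k,21))
a=cv2.imread("pics/s2.png")[190:280,175:285];b=cv2.imread("pics/t2.png")[225:315,340:450]
cv2.imwrite("pics/c4.png",np.hstack([cv2.resize(x,None,fx=3.6,fy=3.6,interpolation=cv2.INTER_CUBIC) for x in(a,b)]))
```

```text
[ 480.4 -235.1]
scene [244.6 238.3] [ 562.2 -194. ] [ 562.4 -194.2] 102.48916625976562 29.305845260620117 -6.984398460578166 [ 549.4 -198. ] [ 549.7 -198.2] 104.21043395996094 29.797998428344727 -6.984398325930181
scene [204.9 230.4] [ 550.7 -282. ] [ 551.3 -282.1] 102.4632797241211 30.049514770507812 -6.928851955938779 [ 537.8 -287.5] [ 538.4 -287.6] 104.18411254882812 30.554197311401367 -6.928851648050511
scene [234.3 208.3] [ 480.7 -234.9] [ 480.4 -234.3] 140.75218200683594 32.33815383911133 82.91228829015961 [ 466.6 -239.6] [ 466.3 -239. ] 143.1160125732422 32.88124084472656 82.91228863082472
```

View pics/c4.png

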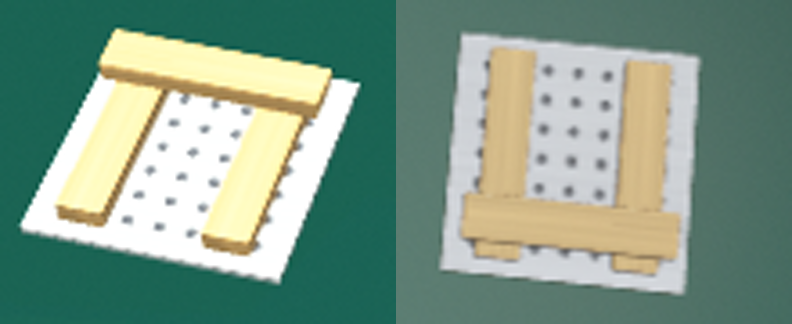

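Loose_1 measures (480.7, −234.9) at 82.9°, within 0.5 mm and 0.1° of target. I'll place loose_2, then fetch the rack slat and stand it on the mat.

Run:
```python
from h import *
np.set_printoptions(precision=1,suppress=True)
place(C+45*ux,82.85,21,3.5)
xy=(556.8,229.7)
set_gripper(42); env.reach(P(xy,80),q(12.5)); cv2.imwrite("pics/s3.png",viewer.camera("scene"))
env.move_l(P(xy,17),rate=70); st("at rack"); set_gripper(0); st("grip"); env.hold(.1)
env.move_l(P(xy,110),rate=100); st("lift")
cv2.imwrite("pics/s4.png",viewer.camera("scene"))
for c,k in faces("scene",cv2.imread("pics/s3.png")):
    if c[0]<290: print(c,*metric("scene",k,36))
```

```text
down stop=True t 15.86 tcp [ 569.7 -246.3  104.8] w 30.1 F [0.2 0.4 4.5]
open t 16.45 tcp [ 569.3 -246.1  104.2] w 55.1 F [-0.2  0.   0.4]
at rack t 20.62 tcp [557.1 229.8  97.4] w 42.4 F [ 0.1 -0.3 -1. ]
grip t 21.16 tcp [556.9 229.7  97.2] w 14.7 F [-0.7 -0.3  1.5]
lift t 22.34 tcp [556.4 229.6 189.3] w 14.9 F [-0.7  0.4 -0.7]
[223.8 233.3] [ 554.4 -241.5] [ 545.2 -242.3] 141.20323181152344 80.72379302978516 85.06339460682263
[234.3 208.3] [ 480.7 -235. ] [ 480.4 -234.3] 140.75218200683594 32.33815383911133 82.92343220506253
```

View pics/s4.png

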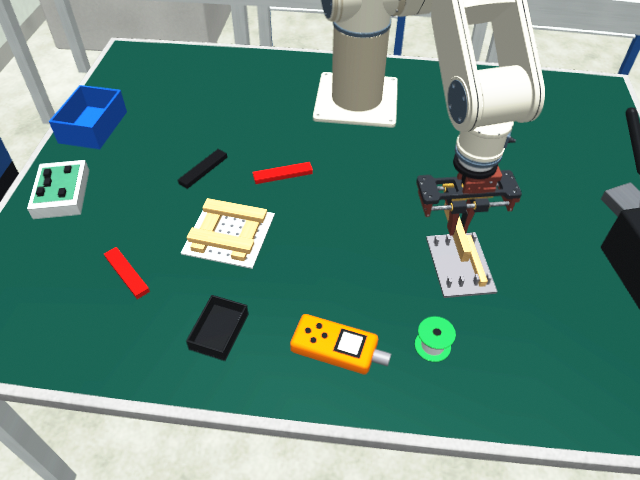

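Rack slat held at scene (465,240); the offcut is still in its slot at (478,262), and both loose slats lie on the pair at (235,211) and (221,239). Next I stand the slat on the mat and tip it over with one finger.

Run:
```python
from h import *
np.set_printoptions(precision=1,suppress=True)
xy=np.array([530.,25.]); psi=PY; ty=np.array([np.sin(np.radians(psi)),-np.cos(np.radians(psi))])
env.reach(P(xy,110),q(psi)); env.move_l(P(xy,15),rate=100); env.hold(.2)
r=env.move_l(P(xy,7.5),rate=12,f_stop=3); st(f"down {r}")
set_gripper(88); st("open")
env.move_l(P(xy,23.5),rate=60)
env.move_l(P(xy+ty*33,23.5),rate=60); cv2.imwrite("pics/s5.png",viewer.camera("scene"))
r=env.move_l(P(xy+ty*58,23.5),rate=40,f_stop=12); st(f"push {r}")
env.hold(.2)
env.move_l(P(xy+ty*40,110),rate=150)
env.reach(P((557,180),110),q(12.5)); st("clear")
cv2.imwrite("pics/s6.png",viewer.camera("scene"));cv2.imwrite("pics/t6.png",viewer.camera("top"))
F={n:faces(n,cv2.imread(f"pics/{n[0]}6.png")) for n in("top","scene")}
for z,f,c,c2,k,k2 in slabs(F): print(c,c2,"h",round(z,1),round(f,1),"\n",*metric("top",k,15),"\n",*metric("scene",k2,15))
```

```text
down True t 25.04 tcp [530.   25.   89.2] w 15.0 F [ 0.  -0.2  4.4]
open t 26.23 tcp [529.6  25.   88.9] w 88.2 F [ 0.3  0.2 -1.5]
push False t 28.15 tcp [522.8 -32.7 103.5] w 88.1 F [-0.7 -0.1  0.8]
clear t 29.9 tcp [556.4 179.1 189.1] w 87.7 F [-0.1 -0.6 -0.1]
[286.9 271. ] [339.1 241.6] h 14.2 0.5 
 [526.9   0.9] [526.9   1. ] 141.0895233154297 31.78075408935547 -7.138766359936895 
 [527.7   1.6] [527.5   1.5] 140.53976440429688 30.66926383972168 -7.187927058552815
```

View pics/s5.png

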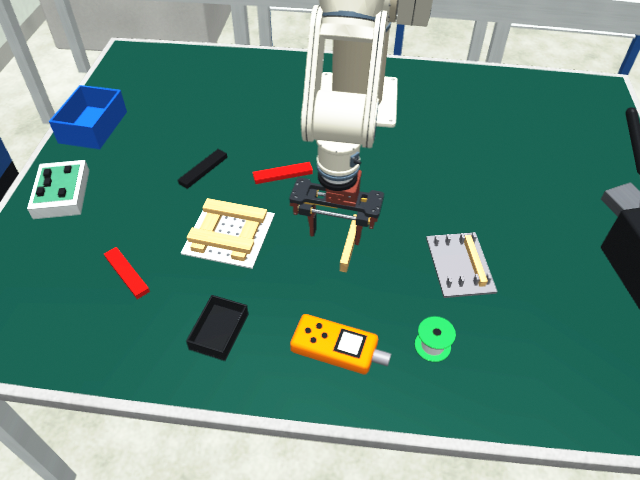

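View pics/s6.png

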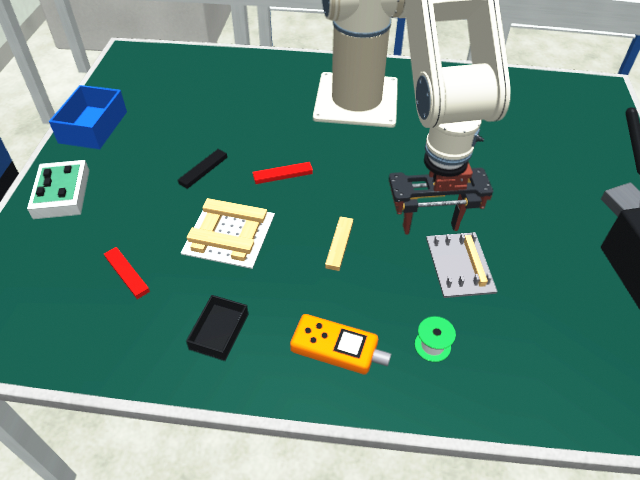

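View pics/t6.png

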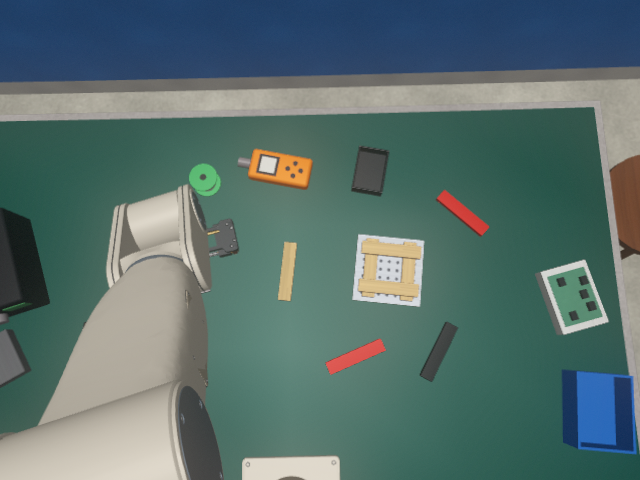

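The slat lies flat on the mat at scene (340,243), top (287,271): (527.3, 1.2) mm, −7.15°, measured height 14 mm. I'll pick it and lay it on top.

Run:
```python
from h import *
np.set_printoptions(precision=1,suppress=True)
for c,k in faces("scene",cv2.imread("pics/s6.png")):   # loose_2 outline in plate frame
    if c[0]<290:
        p=(onplane("scene",k,36)[:,:2]-C)@np.c_[ux,uy]; print(c,p.min(0),p.max(0))
pick((527.3,1.2),PY,3.5)
place(C,PY,36,3.5)
env.reach(P((557,100),130),q(12.5)); st("clear")
cv2.imwrite("pics/s7.png",viewer.camera("scene"));cv2.imwrite("pics/t7.png",viewer.camera("top"))
for n in("scene","top"):
  for c,k in faces(n,cv2.imread(f"pics/{n[0]}7.png")):
    p=(onplane(n,k,51)[:,:2]-C)@np.c_[ux,uy]; print(n,c,p.min(0),p.max(0))
a=cv2.imread("pics/s7.png")[185:275,175:285];b=cv2.imread("pics/t7.png")[225:315,340:450]
cv2.imwrite("pics/c7.png",np.hstack([cv2.resize(x,None,fx=3.6,fy=3.6,interpolation=cv2.INTER_CUBIC) for x in(a,b)]))
```

```text
[223.8 233.3] [-20.2 -69.8] [60.7 71.5]
[234.3 208.3] [-60.7 -69.7] [-28.4  71.1]
above t 31.42 tcp [528.1   1.6 128.9] w 60.2 F [ 1.4  0.4 -0.3]
gripped t 32.7 tcp [527.4   1.2  83.8] w 29.5 F [-0.4 -0.2  3.8]
lifted t 33.56 tcp [526.8   1.2 189.4] w 29.4 F [ 0.2  0.4 -0.5]
down stop=True t 36.01 tcp [ 525.1 -240.7  119.8] w 30.0 F [-0.4  0.1  4.7]
open t 36.6 tcp [ 524.6 -240.5  119.3] w 54.9 F [0.4 0.4 0.2]
clear t 38.63 tcp [557.1  99.2 209.7] w 55.1 F [-0.8 -0.2 -0.9]
scene [476.  258.9] [-79.2 494.6] [ 38.3 546.7]
scene [243.  236.3] [-7.  18.5] [72.3 76.7]
scene [252.  211.5] [-46.9  18.3] [-16.1  76.3]
scene [216.3 219.8] [-70.4 -62.3] [72.4 14.6]
top [276.8 168.3] [175.9 215.5] [254.1 357.9]
```

View pics/c7.png

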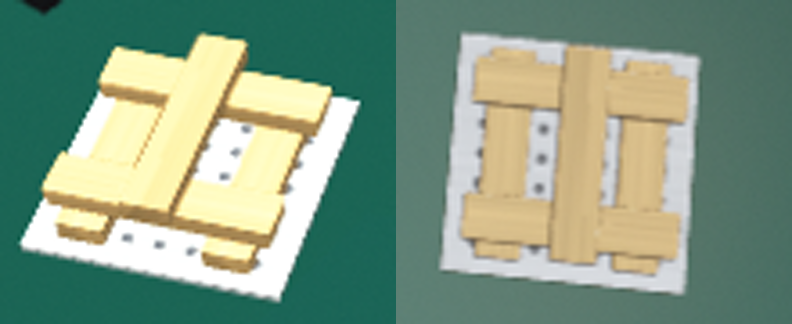

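View pics/s7.png

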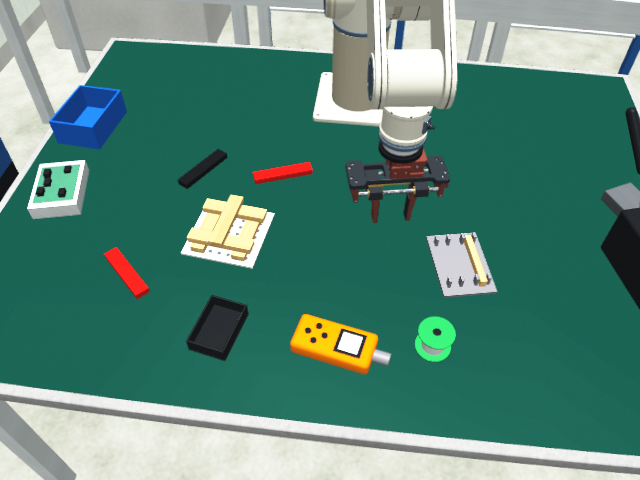

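The stack is complete. Slat outlines in the plate frame: the lower cross slats reach x = −60.7 and +60.7 and y = −69.8 to +71.5, and the top slat spans x = −70 to +72 with its edge at y = +14.6. The gripper is clear at scene (398,190), so I'm handing it in.

Run:
```python
from h import *
workorder.sign_off(); st("done")
```

```text
the job is handed in; nothing more can be done
the job is handed in; nothing more can be done
```

The drying stack is finished and handed in, at about 39 s on the robot's clock. I laid loose_1 and loose_2 across the bottom pair. Then I lifted the rack slat out, stood it on the mat, tipped it flat with one finger, and laid it across the middle, parallel to the bottom pair.

**Stack position:**
- Loose_1 was within about 0.5 mm and 0.1° of target.
- The outer edges of both cross slats were at ±60.7 mm, which fits ±45 mm spacing. Their ends were centred to about 1 mm.
- The top slat was centred to about 1 mm in length. I saw one of its side edges, at +14.6 mm against an ideal +15 mm.
- Each slat met its support within about 0.3 mm of the expected height, and each set-down stopped at under 5 N.

**Surroundings:** In the last pictures the bottom pair, meter, spool and tray looked unmoved, and the offcut was still in the rack. I compared these by eye and did not measure them again.

**Limits and disagreements:**
- My first height estimates came out up to 5 mm low, because slat centres shift with perspective in the picture. After correcting for that, the heights of the slats I handled or placed on matched the given sizes to about 1 mm. The offcut, which I left alone, read 22.6 mm against 26 mm.
- The slats overlapped in the top view, so the final positions come from the scene camera only; the top view confirmed them by eye.

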